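Weigh the basket of eggs

TASK

Weigh the eggs together with their basket: first press the round button on the front strip of the kitchen scale right down, while its platform is still empty, so that the scale switches on at zero. Then carry the wire basket of loose eggs level to it, set it down gently in the middle of the round platform and let go. Every egg must stay in the basket, and nothing else on the worktop may be shifted.

Things in the scene. Friction and masses are not known exactly. Their poses are not given: they have to be found in the camera images.
- basket_grip (a point): Middle of the egg basket's handle: a fixed wooden bar, 16 mm thick, 84 mm long, its axis 135 mm above the basket's underside and over its middle, on a wire hoop. y along the bar, z up. The loose basket is round, open, of steel wire, 172 mm across at the rim (55 mm high), on a foot ring 104 mm across; 0.6 kg with its eggs, whose tops lie 80 mm below the bar's axis.
- egg_1: One of four loose brown hen's eggs in the wire basket, 58 mm long and 45 mm thick, about 62 g; origin at its centre, x along its length. It rolls easily.
- egg_2: One of four loose brown hen's eggs in the wire basket, 58 mm long and 45 mm thick, about 62 g; origin at its centre, x along its length. It rolls easily.
- egg_3: One of four loose brown hen's eggs in the wire basket, 58 mm long and 45 mm thick, about 62 g; origin at its centre, x along its length. It rolls easily.
- egg_4: One of four loose brown hen's eggs in the wire basket, 58 mm long and 45 mm thick, about 62 g; origin at its centre, x along its length. It rolls easily.
- platform_top (a point): Centre of the top of the kitchen scale's round steel platform, 160 mm across, 34 mm above the worktop; does not sink with it. The scale is a flat grey slab fixed on the worktop, 205 mm deep, 176 mm wide; its front edge is 115 mm ahead of this point. -x points to the scale's front (black strip with display and button), +y to the left of one who faces that front edge, z up.
- button_top (a point): Centre of the top of the scale's only button: round, steel, 26 mm across, on the black strip along the scale's front, beside the display: 91 mm to the front (-x) and 56 mm to -y of the platform's centre. Its top stands 30 mm above the worktop, 7.5 mm above the strip; it moves straight down and springs back.
- scale_button (a joint): Travel of the scale's button in m: 0 up, 0.004 fully down. Spring return, about 1 N to start it and 4 N to hold it fully down.
- scale_platform (a joint): How far the scale's platform has sunk in m: 0 empty, about 0.002 under the basket with its eggs, 0.006 at the overload stop. Spring, 3 N per mm.
- cup: Small patterned espresso cup, 60 x 83 x 52 mm high, loose; stands between the scale and the basket, or near there. Origin at the centre of its underside. A bystander.
- salt: Salt shaker, glass with a grey cap, 44 mm across, 90 mm high, loose, behind the espresso cup in the middle of the worktop (not its twin among the spices at the right). Origin at the centre of its underside. A bystander.
- honey: Jar with a metal lid, 71 mm across, 110 mm high, loose, behind that salt shaker at the back under the wall cabinets, whose undersides hang 0.57 m above the worktop behind x = 0.6 m. Origin at the centre of its underside. A bystander.
There are look-alikes about, which are no part of the job. Leave any red or yellow look-alike of the egg_1 alone.

How it is judged:
On the way, in this order (a step that is already met when the one before it is completed fails the run):
1. The scale's button is pressed down (at least 3 mm of its 4 mm) while nothing loads the platform (value of joint scale_button above 0.003 m and value of joint scale_platform below 0.0006 m), for 0.1 s.
2. The basket stands upright on the platform, with its weight on it (horizontal distance between basket_grip and platform_top below 0.027 m and z of basket_grip in the frame of platform_top between 0.127 and 0.139 m and angle between basket_grip's own z axis and vertical below 0.07 rad and value of joint scale_platform above 0.001 m), for 0.2 s.
At the end, for the whole second after the job is handed in: The basket stands level (within 4 degrees) on the scale's platform, its middle within 27 mm of the platform's middle so that the whole foot ring is on it, the platform sunk by at least 1 mm under its weight; all four eggs lie in the basket at rest; the button is up again (all of step 2 and z of egg_1 in the frame of basket_grip between -0.13 and -0.065 m and horizontal distance between each of egg_1, egg_2, egg_3, egg_4 and basket_grip below 0.078 m and z of egg_2 in the frame of basket_grip between -0.13 and -0.065 m and z of egg_3 in the frame of basket_grip between -0.13 and -0.065 m and z of egg_4 in the frame of basket_grip between -0.13 and -0.065 m and linear speed of each of egg_1, egg_2, egg_3, egg_4 below 0.03 m/s and value of joint scale_button below 0.001 m); the robot touches nothing.
It fails at once if An egg leaves the basket (distance between any of egg_1, egg_2, egg_3, egg_4 and basket_grip above 0.165 m).
It fails at once if The basket is tilted by more than 25 degrees (angle between basket_grip's own z axis and vertical above 0.44 rad).
It fails at once if The platform is driven nearly to its overload stop (5.5 mm, about 16 N): the basket is dropped or pressed down hard (value of joint scale_platform above 0.0055 m).
It fails at once if The cup, the salt shaker or the honey jar is shifted by more than 25 mm (distance of any of cup, salt, honey from where it was at the start of the episode above 0.025 m).
It also fails if it takes over 62 s, if anything falls off the work surface, if the arm or the gripper's body presses on something with over 40 N, if the wrist force passes 120 N, or if a joint passes its speed limit or range.

ROBOT

A 7-joint arm with a two-finger parallel gripper is mounted at the origin on a cart in front of the work surface, level with it; the furniture and walls round the work are solid. World frame = base frame: x ahead of the robot, y to its left, z up, the work surface at z = 0. Lengths are in m, angles in rad, forces in N, time in s.
With the tool pointing down it reaches from about 0.4 to 0.875 m from the base axis. Payload 19.3 kg.
Tool frame: the origin (TCP) lies midway between the tips of the shut fingers; the grasp point (between the pads) lies 19 mm behind it; z points along the fingers, y is the line along which they close (so a half turn about z gives the same grasp; the last joint's range is limited). The gripper opens to 85 mm and grips with 20 to 120 N. Pads are 22 mm wide; open, the fingers measure 114 mm over their backs; the gripper's body (76 mm by 85 mm) begins 54 mm behind the grasp point. The pads swing forward as they close: fully open they stand 13 mm farther back than shut.
Start: joints at [-1.315, 0.521, -0.036, 1.599, 0.021, 1.021, -0.113], TCP at [0.2, 0.592, 0.231] pointing down, gripper open.
Joint ranges: [-2.91, 2.91], [-0.3, 2.13], [-1.5, 1.42], [0.17, 2.43], [-1.26, 4.41], [0.16, 1.93], [-2.52, 2.52]. Speed limits (rad/s): [1.89, 1.89, 2.39, 2.39, 3.01, 3.01, 3.01].

INTERFACE

Orientations are given as [roll, pitch, yaw] about the fixed x, y, z axes, in that order (R = Rz(yaw) Ry(pitch) Rx(roll)).
In Python, from workcell import * gives the robot as it stands.
- The arm moves only by the shell command python3 -m creep 'ROWS' [FORCE]. ROWS is JSON, a list that holds one entry, the list of rows, each a list of 7 numbers: the closure, from -1 (fully open) to 1 (shut), then the shift along the tool's x, y, z in m, then the turn, a rotation vector about the tool's x, y, z in degrees. A call has 1 to 10 rows; each row shifts and turns the commanded pose from where the row before left it, along the tool's axes as they then stand; what a row does not reach is not made up. A row lasts 1/10 s, in which the tool goes at most 50 mm and 8.59 degrees, less where a joint would pass 70% of its speed; a pose out of reach is approached as far as the arm can. A call is refused whole if a number of a shift passes 0.05 or a number of a turn 8.59, either way. A call with a gripper value outside its range is refused whole. The fingers move at their own pace and stop on an object; FORCE is the grip in N (left out, the last holds). Time passes only in rows, so rows that do not move let the fingers close. It gives the time, the measured TCP pose, the force, the opening and the grip force at its end, in the units of the state.
- observe(): the state, without advancing time (a new reading comes with each control period).
- grab_frame(name): name is "side" or "top" or "wrist"; returns a dict with "image" (384x512x3 uint8, red, green, blue), "range_z" (384x512 float32, m along the optical axis (not along the pixel's ray), 0 where there is no reading), "fx", "fy", "cx", "cy" (pixels), "k1" (the pictures are not rectified: a ray, as slopes to the right and down, at radius r is drawn at 1 + k1 r^2 times it, then the intrinsics apply), "R" (3x3) and "t" (3): a world point X has camera coordinates R X + t; the wrist camera has in their place "T_tool_cam" (4x4, takes a point from camera to tool coordinates, whose origin is the TCP and whose axes are the flange's). Camera axes: x right, y down, z forward; pixel columns grow to the right and rows downward; lengths in m; the calibration is good to about 2 mm. A picture is of the moment at which its call begins: read the wrist's pose just before it.
- job_done(): hands the job in; it is judged then, once.
Trained networks look in a picture, given as the dict that the camera call returned (one of the last four; its "shot" number tells which), for a name from the list of things; names that differ only in an ending like _2 or _b are one class to them, and where a whole thing is asked for, a point or a joint stands for the part that bears it (a point fixed in the world has none). Each returns a list of dicts, best first, with "confidence" (0 to 1); they miss things now and then, are a little off and sometimes report something else, mostly with a low value. They report only what shows in the picture. A call takes as long as a camera call. They do not tell look-alikes from the thing itself.
- find_in(picture, thing): "extent" ([centre column, centre row, width, height] in pixels, round what is visible of it).
- outline_of(picture, thing): "region" (384x512 bool, what is visible of it) and "extent" ([centre column, centre row, width, height] in pixels, round what is visible of it).
- tip_of(picture, thing): "position" ([column, row] in pixels: a listed point, or the origin of a listed thing).
The state is a dict: "clock": time; "qpos": joint angles; "qd": joint speeds; "joint_efforts": joint torques, N m; "position": TCP position; "tool_rot": TCP orientation; "force": force on the tool from outside, world axes, zero at the start; "moment": the same for the moment, N m; "grip_width": finger opening in m; "finger_force": force on a finger pad.
Only numpy, scipy, OpenCV 4.12 (cv2) and the standard library are available. Lean on these libraries where they do the work, as an engineer would, in place of code of your own. Each camera call takes 0.05 s, during which the arm holds its last target. There are 200 camera calls.

## Working session

There is one attempt and no reset: what is moved stays moved. The work goes in short steps, Python scripts to look and compute and a shell command to move; the robot and the scene stay as the last step left them, time stands still between calls to the robot, and variables do not carry over. Pictures are saved under pics/ and viewed, at most 10 in all, crops included, and the job is handed in when it is done.

```bash
mkdir -p pics; cat > h.py <<'E'
from workcell import *
import numpy as np, cv2
from scipy.spatial.transform import Rotation as Ro
def ray(f,u,v):
    x=(u-f["cx"])/f["fx"]; y=(v-f["cy"])/f["fy"]; d=np.array([x,y]); s=d.copy()
    for _ in range(20): s=d/(1+f["k1"]*(s@s))
    return np.array([s[0],s[1],1.])
def cam(f,st=None):
    if "R" in f: R=np.array(f["R"]).T; return R,-R@np.array(f["t"])
    T=np.array(f["T_tool_cam"]); Rt=Ro.from_euler('xyz',st["tool_rot"]).as_matrix()
    return Rt@T[:3,:3], Rt@T[:3,3]+np.array(st["position"])
def tri(obs):
    A=np.zeros((3,3));b=np.zeros(3);L=[]
    for f,st,u,v in obs:
        R,o=cam(f,st); d=R@ray(f,u,v); d/=np.linalg.norm(d); P=np.eye(3)-np.outer(d,d); A+=P;b+=P@o; L.append((P,o))
    X=np.linalg.solve(A,b); return X,[np.linalg.norm(P@(X-o)) for P,o in L]
def onz(f,st,u,v,z):
    R,o=cam(f,st); d=R@ray(f,u,v); return o+d*(z-o[2])/d[2]
def dep(f,st,u,v):
    z=np.median([x for x in f["range_z"][int(v)-1:int(v)+2,int(u)-1:int(u)+2].ravel() if x>0] or [0]); R,o=cam(f,st); return o+R@ray(f,u,v)*z
E
python3 - <<'E'
from h import *
np.set_printoptions(precision=4,suppress=True)
print(observe())
fs={}
for n in ("side","top"):
    st=observe(); f=grab_frame(n); fs[n]=(f,st)
    cv2.imwrite(f"pics/{n}0.png",cv2.cvtColor(f["image"],cv2.COLOR_RGB2BGR))
    print(n,cam(f,st)[1])
    for t in ("basket_grip","platform_top","button_top","cup","salt","honey","egg_1"):
        for r in tip_of(f,t)[:4]:
            u,v=r["position"]; print(n,t,round(r["confidence"],2),np.round([u,v]),dep(f,st,u,v))
E
```

```text
{'clock': 0.0, 'qpos': array([-1.3152,  0.522 , -0.0363,  1.6   ,  0.0212,  1.0211, -0.1128]), 'qd': array([ 0.0002, -0.0005,  0.0005,  0.0004, -0.0006,  0.0007,  0.0009]), 'joint_efforts': array([  0.0008, -92.7112,   1.9804, -36.9932,   0.0179,   0.0081,
        -0.    ]), 'position': array([0.2   , 0.5918, 0.2307]), 'tool_rot': array([-3.1404,  0.0001,  2.8157]), 'force': array([0.2279, 0.5957, 0.4518]), 'moment': array([ 0.0131, -0.0007, -0.0112]), 'finger_force': 0.0, 'grip_width': 0.08559943336722341}
side [ 0.377  -0.8122  0.699 ]
side basket_grip 0.61 [220. 165.] [0.5162 0.2419 0.1322]
side platform_top 0.87 [259. 286.] [ 0.5281 -0.2248  0.0324]
side button_top 0.4 [235. 323.] [ 0.4486 -0.3075  0.0277]
side cup 0.78 [226. 241.] [ 0.4805 -0.0424  0.0406]
side salt 0.62 [282. 231.] [0.6643 0.0033 0.0001]
side egg_1 0.69 [209. 189.] [0.4719 0.2485 0.0388]
side egg_1 0.67 [225. 183.] [0.5348 0.2712 0.0412]
side egg_1 0.62 [241. 215.] [0.5503 0.0836 0.0275]
side egg_1 0.61 [232. 192.] [0.5484 0.2172 0.0309]
top [0.4783 0.071  1.1672]
top basket_grip 0.89 [191. 217.] [0.5154 0.2555 0.1433]
top platform_top 0.64 [358. 216.] [ 0.52   -0.2366  0.0332]
top platform_top 0.5 [282. 227.] [ 0.4884 -0.0062  0.0057]
top button_top 0.49 [202. 205.] [0.5535 0.2378 0.0537]
top button_top 0.45 [378. 243.] [ 0.4368 -0.2976  0.0293]
top cup 0.71 [281. 230.] [ 0.479  -0.0024  0.0069]
top salt 0.61 [272. 172.] [0.6533 0.0278 0.0698]
top honey 0.65 [293. 137.] [0.6287 0.0133 0.5783]
top egg_1 0.71 [145. 226.] [0.4911 0.414  0.0414]
top egg_1 0.56 [196. 230.] [0.4794 0.2556 0.0451]
top egg_1 0.55 [207. 225.] [0.4938 0.2223 0.051 ]
top egg_1 0.51 [184. 211.] [0.5367 0.2914 0.0523]
```

```bash
python3 - <<'E'
import cv2,numpy as np
a=cv2.imread("pics/top0.png")[110:300,100:430];b=cv2.imread("pics/side0.png")[120:380,120:370]
cv2.imwrite("pics/t0.png",cv2.resize(a,None,fx=2.4,fy=2.4,interpolation=2));cv2.imwrite("pics/s0.png",cv2.resize(b,None,fx=2.3,fy=2.3,interpolation=2))
E
```

```text
(no output)
```

View pics/t0.png

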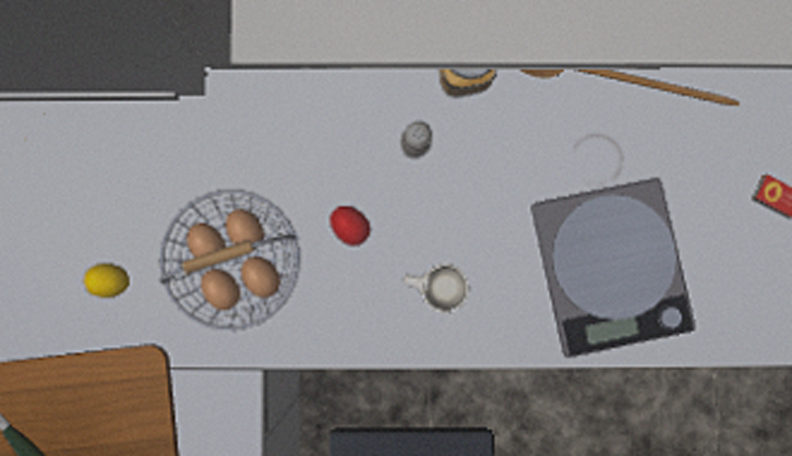

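View pics/s0.png

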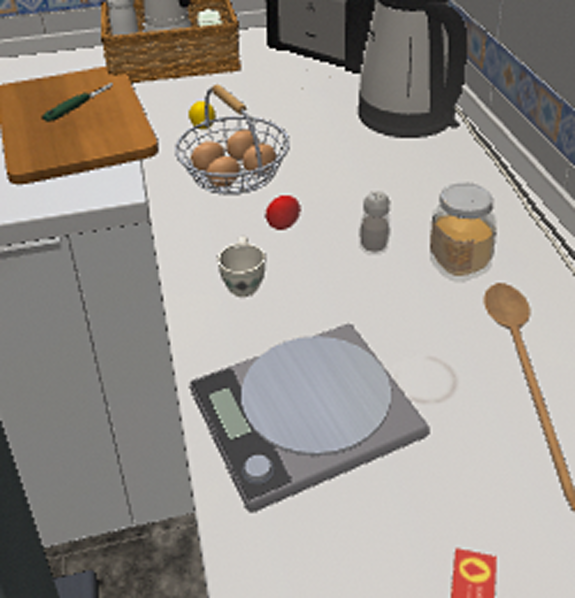

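The top crop shows the basket with its bar at full-image (190,217) and four brown eggs. The scale platform is at (356,217) and its button at (379,242). Possible confusions are the red egg at (246,204), the yellow egg at (144,227) and the salt's twin in the spice basket. There is only one wire basket, one scale and one button, so I'm choosing those. The side crop agrees: bar (220,163), platform (258,290), button (232,323).

```bash
python3 - <<'E'
from h import *
np.set_printoptions(precision=4,suppress=True)
T=grab_frame("top");S=grab_frame("side")
for n,us,ut in (("grip",(219.6,162.8),(190.5,217)),("grip net",(220,165),(191,217)),("plat",(258.3,289),(356.3,217.1)),("button",(232.2,323),(379.6,242.3))):
    X,e=tri([(S,None,*us),(T,None,*ut)]); print(n,X,np.round(e,4))
c=onz(T,None,356.3,217.1,.034); b=onz(T,None,379.6,242.3,.03); print("z-plane plat,button",c,b,"d",np.hypot(*(b-c)[:2]), "want",np.hypot(.091,.056))
ang=np.arctan2(*(b-c)[1::-1])-np.arctan2(-.056,-.091); print("scale yaw deg",np.degrees(ang))
# platform by depth: points near z=.034 in top
R,o=cam(T); 
def cloud(f,u0,u1,v0,v1):
    R,o=cam(f); P=[]
    for v in range(v0,v1):
        for u in range(u0,u1):
            z=f["range_z"][v,u]
            if z>0: P.append(np.r_[o+R@ray(f,u,v)*z,f["image"][v,u]])
    return np.array(P)
P=cloud(T,150,240,180,260); B=P[(P[:,2]>.115)&(P[:,2]<.17)]; print("bar pts",len(B),B[:,:3].mean(0),B[:,:3].min(0),B[:,:3].max(0))
# brown bar direction
w=B[(B[:,3]-B[:,5]>40)]; print("wood",len(w),w[:,:3].mean(0)); 
C=w[:,:2]-w[:,:2].mean(0); _,s,V=np.linalg.svd(C); print(V[0],np.degrees(np.arctan2(V[0,1],V[0,0])),"len",np.ptp(C@V[0]))
E
python3 - <<'E'
from h import *
T=grab_frame("top")
h=[onz(T,None,100+u/2.4,110+v/2.4,.135)for u,v in((183,267),(250,247))]; print(h,(h[0]+h[1])/2,np.linalg.norm(h[0]-h[1]),np.degrees(np.arctan2(*(h[1]-h[0])[1::-1])))
for n,t in(("cup",0),("salt",0),("honey",0)):
  print(n,[ (r["extent"],round(r["confidence"],2)) for r in find_in(T,n)[:2]])
E
```

```text
grip [0.5171 0.2575 0.1327] [0.0019 0.0019]
grip net [0.5176 0.2576 0.124 ] [0.0021 0.0021]
plat [ 0.5204 -0.233   0.0341] [0.0029 0.0029]
button [ 0.4416 -0.3055  0.0259] [0.0016 0.0016]
z-plane plat,button [ 0.5175 -0.2326  0.034 ] [ 0.4401 -0.304   0.03  ] d 0.10532592252791607 want 0.10685036265731623
scale yaw deg 11.077062624182492
bar pts 209 [0.5159 0.2552 0.1375] [0.4929 0.1911 0.1172] [0.5382 0.3214 0.1464]
wood 127 [0.5165 0.257  0.1405]
[ 0.3149 -0.9491] -71.64627389502334 len 0.08034766598530942
[array([0.50323425, 0.29707229, 0.135     ]), array([0.52649531, 0.21922664, 0.135     ])] [0.51486478 0.25814946 0.135     ] 0.08124666663653922 -73.36333257207009
cup [([282.9, 229.7, 27.5, 20.7], 0.76)]
salt [([273.8, 169.3, 10.8, 15.3], 0.71)]
honey [([294.4, 142.0, 24.3, 15.4], 0.78)]
```

```bash
python3 -m creep '[[[1,0,0,0,0,0,7.7],[1,0,0,0,0,0,7.7],[1,0,0,0,0,0,7.7],[1,0,0,0,0,0,7.7],[1,0,0,0,0,0,7.7],[1,0,0,0,0,0,7.7],[1,0,0,0,0,0,7.6]]]' 20
python3 -m creep '[[[1,-0.037,0.0145,0,0,0,0],[1,-0.037,0.0145,0,0,0,0],[1,-0.037,0.0145,0,0,0,0],[1,-0.037,0.0145,0,0,0,0],[1,-0.037,0.0145,0,0,0,0],[1,-0.037,0.0145,0,0,0,0],[1,-0.037,0.0145,0,0,0,0],[1,-0.037,0.0145,0,0,0,0],[1,-0.037,0.0145,0,0,0,0],[1,-0.037,0.0145,0,0,0,0]]]'
```

```text
clock: 1.8
position: [0.2, 0.5921, 0.2313]
tool_rot: [-3.142, -0.0, 1.871]
force: [-0.3, -0.6, -0.8]
grip_width: 0.0001
finger_force: 0.0
clock: 2.8
position: [0.4506, 0.2817, 0.2315]
tool_rot: [3.141, -0.0, 1.877]
force: [0.9, 0.6, -0.2]
grip_width: 0.0002
finger_force: 0.0
```

```bash
python3 -m creep '[[[1,-0.037,-0.0117,0,0,0,0],[1,-0.037,-0.0117,0,0,0,0],[1,-0.037,-0.0117,0,0,0,0],[1,-0.037,-0.0117,0,0,0,0],[1,-0.037,-0.0117,0,0,0,0],[1,-0.037,-0.0117,0,0,0,0],[1,-0.037,-0.0117,0,0,0,0],[1,-0.037,-0.0117,0,0,0,0],[1,-0.037,-0.0117,0,0,0,0],[1,-0.037,-0.0117,0,0,0,0]]]'
python3 -m creep '[[[1,-0.037,-0.0117,0,0,0,0],[1,-0.037,-0.0117,0,0,0,0],[1,-0.037,-0.0117,0,0,0,0],[1,-0.037,-0.0117,0,0,0,0],[1,0,0,0,0,0,0],[1,0,0,0,0,0,0]]]'
python3 - <<'E'
from h import *
np.set_printoptions(precision=4,suppress=True)
st=observe();f=grab_frame("wrist");print(st["position"],cam(f,st)[1])
for t in("button_top","platform_top"):
  for r in tip_of(f,t)[:3]: u,v=r["position"];print(t,r["confidence"],u,v,onz(f,st,u,v,.03 if t[0]=="b" else .034),dep(f,st,u,v))
cv2.imwrite("pics/w1.png",cv2.cvtColor(f["image"],cv2.COLOR_RGB2BGR))
E
```

```text
clock: 3.8
position: [0.4495, -0.1066, 0.2316]
tool_rot: [3.141, 0.0, 1.877]
force: [0.8, 1.6, 0.0]
grip_width: -0.0003
finger_force: 0.0
clock: 4.4
position: [0.4493, -0.2609, 0.2312]
tool_rot: [-3.141, -0.0, 1.875]
force: [0.2, 0.4, 0.1]
grip_width: 0.0001
finger_force: 0.0
[ 0.4493 -0.2609  0.2312] [ 0.4248 -0.1853  0.3739]
button_top 0.63 235.9 203.4 [ 0.4434 -0.3081  0.03  ] [ 0.4434 -0.3079  0.0307]
```

View pics/w1.png

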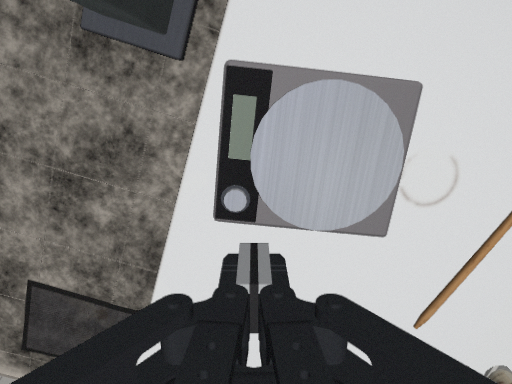

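The wrist picture shows the button at (235,200) and the platform disc centred at (327,155), clear of everything else.

```bash
python3 - <<'E'
from h import *
st=observe();f=grab_frame("wrist")
hsv=cv2.GaussianBlur(cv2.cvtColor(f["image"],cv2.COLOR_RGB2GRAY),(3,3),0)
b=onz(f,st,235,200,.03);print("button",b,dep(f,st,235,200))
e=[onz(f,st,u,v,.034) for u,v in((251,155),(404,155),(327,79),(320,231))]
print("edges",np.round(e,4)); 
A=np.array([[2*p[0],2*p[1],1] for p in e]);x=np.linalg.lstsq(A,[p[:2]@p[:2] for p in e],rcond=None)[0];print("plat",x[:2],"r",np.sqrt(x[2]+x[:2]@x[:2]),dep(f,st,327,155))
d=b[:2]-x[:2];print("d",np.hypot(*d),"yaw",np.degrees(np.arctan2(d[1],d[0])-np.arctan2(-.056,-.091)))
w=np.array([*(np.array([.442,-.305])-st["position"][:2]),0]);print(w)
E
```

```text
button [ 0.44209706 -0.30298239  0.03      ] [ 0.442072   -0.30280697  0.03050658]
edges [[ 0.4435 -0.2496  0.034 ]
 [ 0.5947 -0.2011  0.034 ]
 [ 0.491  -0.1561  0.034 ]
 [ 0.5424 -0.3078  0.034 ]]
plat [ 0.52079209 -0.23062623] r 0.0799047515166841 [ 0.51818246 -0.22561859  0.03437234]
d 0.10690333548807175 yaw 10.98949025855955
[-0.00787272 -0.04577476  0.        ]
```

```bash
python3 -m creep '[[[1,-0.0195,-0.01,0.03,0,0,0],[1,-0.0195,-0.01,0.03,0,0,0],[1,0,0,0.03,0,0,0],[1,0,0,0.03,0,0,0],[1,0,0,0.03,0,0,0],[1,0,0,0.02,0,0,0],[1,0,0,0.015,0,0,0],[1,0,0,0,0,0,0],[1,0,0,0,0,0,0]]]'
```

```text
clock: 5.5
position: [0.4426, -0.3032, 0.0468]
tool_rot: [3.142, -0.0, 1.878]
force: [-0.8, 0.1, 0.4]
grip_width: -0.0001
finger_force: 0.0
```

Position is on target. Pressing in small steps and watching the force.

```bash
python3 -m creep '[[[1,0,0,0.006,0,0,0],[1,0,0,0.006,0,0,0],[1,0,0,0.003,0,0,0],[1,0,0,0.002,0,0,0],[1,0,0,0.002,0,0,0],[1,0,0,0.001,0,0,0],[1,0,0,0,0,0,0],[1,0,0,0,0,0,0]]]'
```

```text
clock: 6.3
position: [0.4423, -0.3034, 0.0264]
tool_rot: [3.142, -0.0, 1.877]
force: [-0.6, 2.2, 3.4]
grip_width: -0.0005
finger_force: 1.8
```

```bash
python3 -m creep '[[[1,0,0,0.001,0,0,0],[1,0,0,0.0005,0,0,0],[1,0,0,0.0005,0,0,0],[1,0,0,0,0,0,0],[1,0,0,0,0,0,0],[1,0,0,0,0,0,0]]]'
```

```text
clock: 6.9
position: [0.4424, -0.3035, 0.0255]
tool_rot: [3.141, -0.0, 1.877]
force: [-6.5, 6.3, 32.0]
grip_width: -0.0002
finger_force: 15.9
```

The button bottomed (32 N), so the press is done. Lifting and returning to the basket with the gripper opening.

```bash
python3 -m creep '[[[1,0,0,-0.01,0,0,0],[1,0,0,-0.03,0,0,0],[1,0,0,-0.04,0,0,0],[1,0,0,-0.04,0,0,0],[1,0,0,-0.04,0,0,0],[1,0,0,-0.04,0,0,0],[1,0,0,-0.04,0,0,0],[0,0.037,0.0117,-0.03,0,0,0],[-1,0.037,0.0117,0,0,0,0],[-1,0.037,0.0117,0,0,0,0]]]'
python3 -m creep '[[[-1,0.037,0.0117,0,0,0,0],[-1,0.037,0.0117,0,0,0,0],[-1,0.037,0.0117,0,0,0,0],[-1,0.037,0.0117,0,0,0,0],[-1,0.037,0.0117,0,0,0,0],[-1,0.037,0.0117,0,0,0,0],[-1,0.037,0.0117,0,0,0,0],[-1,0.037,0.0117,0,0,0,0],[-1,0,0,0,0,0,0],[-1,0,0,0,0,0,0]]]'
python3 - <<'E'
from h import *
np.set_printoptions(precision=4,suppress=True)
st=observe();f=grab_frame("wrist");print(st["position"],cam(f,st)[1])
for r in tip_of(f,"basket_grip")[:3]: u,v=r["position"];print(r["confidence"],u,v,onz(f,st,u,v,.135),dep(f,st,u,v))
cv2.imwrite("pics/w2.png",cv2.cvtColor(f["image"],cv2.COLOR_RGB2BGR))
E
```

```text
clock: 7.9
position: [0.4424, -0.1861, 0.2952]
tool_rot: [3.14, 0.001, 1.876]
force: [0.7, 0.3, 0.3]
grip_width: 0.0431
finger_force: 0.0
clock: 8.9
position: [0.4424, 0.1237, 0.2942]
tool_rot: [-3.142, 0.0, 1.878]
force: [-0.2, 0.0, -0.8]
grip_width: 0.0857
finger_force: 0.0
[0.4424 0.1237 0.2942] [0.4176 0.1992 0.4369]
0.81 385.6 54.8 [0.5162 0.2571 0.135 ] [0.5138 0.2557 0.1424]
```

View pics/w2.png

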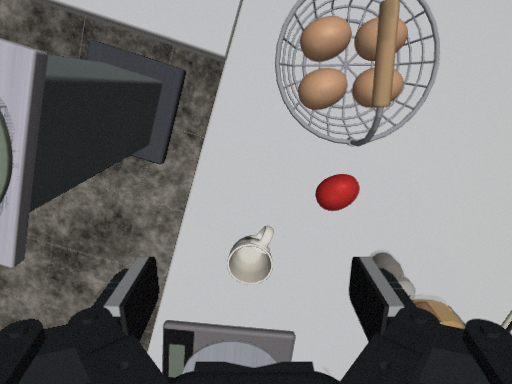

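The wrist picture shows the bar at (386,53), running from (389,0) to (382,105), over the four brown eggs. The look-alike red egg is at (337,191). The bar position agrees with the other cameras. One closer look for position, angle and height.

```bash
python3 -m creep '[[[-1,0.0168,0.031,0,0,0,0],[-1,0.0168,0.031,0,0,0,0],[-1,0.0168,0.031,0.02,0,0,0],[-1,0,0,0,0,0,0],[-1,0,0,0,0,0,0]]]'
python3 - <<'E'
from h import *
np.set_printoptions(precision=4,suppress=True)
st=observe();f=grab_frame("wrist");print(st["position"],st["tool_rot"],cam(f,st)[1])
for r in tip_of(f,"basket_grip")[:3]: u,v=r["position"];print(r["confidence"],u,v,onz(f,st,u,v,.135),dep(f,st,u,v))
# wood points from depth
R,o=cam(f,st);P=[]
for v in range(0,384,1):
  for u in range(0,512,1):
    z=f["range_z"][v,u];c=f["image"][v,u].astype(int)
    if 0<z<.4 and c[0]-c[2]>40:
      p=o+R@ray(f,u,v)*z
      if .115<p[2]<.16 and np.hypot(*(p[:2]-[.516,.257]))<.06: P.append(p)
P=np.array(P);m=P.mean(0);_,s,V=np.linalg.svd(P[:,:2]-m[:2]);q=(P[:,:2]-m[:2])@V.T
print(len(P),m,P[:,2].max(),np.ptp(q,axis=0),"bar deg",np.degrees(np.arctan2(V[0,1],V[0,0])), "mid",m[:2]+V.T@((q.max(0)+q.min(0))/2))
im=cv2.cvtColor(f["image"],cv2.COLOR_RGB2BGR);cv2.imwrite("pics/w3.png",im)
E
```

```text
clock: 9.5
position: [0.516, 0.1983, 0.2736]
tool_rot: [-3.14, 0.001, 1.875]
force: [0.4, -0.3, 0.2]
grip_width: 0.0854
finger_force: 0.0
[0.516  0.1983 0.2736] [-3.1401  0.0009  1.8755] [0.4916 0.274  0.4162]
0.79 275.6 115.2 [0.5158 0.2569 0.135 ] [0.515  0.2574 0.1432]
1624 [0.5156 0.2579 0.1419] 0.14509443203690625 [0.0824 0.0146] bar deg 107.71890769593799 mid [0.5166 0.2568]
```

View pics/w3.png

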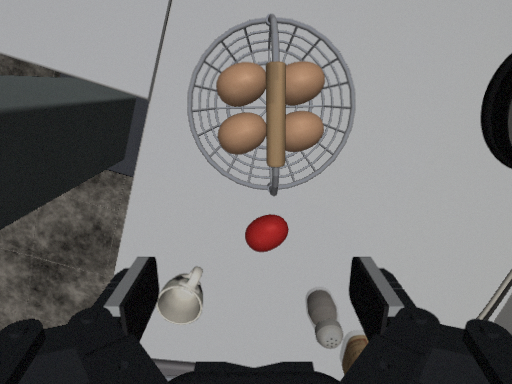

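The bar is at (275,113), centred over the basket and parallel to the tool x axis within 0.3°. The axis height is 0.143 − 0.008 = 0.135, as specified. Descending on it.

```bash
python3 -m creep '[[[-1,0.028,0.0088,0.01,0,0,0],[-1,0.028,0.0088,0.02,0,0,0],[-1,0,0,0.03,0,0,0],[-1,0,0,0.03,0,0,0],[-1,0,0,0.03,0,0,0],[-1,0,0,0.02,0,0,0],[-1,0,0,0.0165,0,0,0],[-1,0,0,0,0,0,0],[-1,0,0,0,0,0,0]]]'
```

```text
clock: 10.5
position: [0.5162, 0.2576, 0.1189]
tool_rot: [3.141, -0.0, 1.876]
force: [-0.3, -0.1, 0.1]
grip_width: 0.0855
finger_force: 0.0
```

```bash
python3 -m creep '[[[0.2,0,0,0,0,0,0],[0.5,0,0,0,0,0,0],[0.6,0,0,0,0,0,0],[0.7,0,0,0,0,0,0],[0.8,0,0,0,0,0,0],[1,0,0,0,0,0,0],[1,0,0,0,0,0,0],[1,0,0,0,0,0,0]]]' 45
```

```text
clock: 11.3
position: [0.516, 0.2582, 0.1181]
tool_rot: [3.141, -0.0, 1.877]
force: [-0.8, -0.1, 4.8]
grip_width: 0.0144
finger_force: 43.7
```

Gripped (44 N, 14 mm opening). Lifting smoothly.

```bash
python3 -m creep '[[[1,0,0,-0.001,0,0,0],[1,0,0,-0.002,0,0,0],[1,0,0,-0.004,0,0,0],[1,0,0,-0.006,0,0,0],[1,0,0,-0.008,0,0,0],[1,0,0,-0.008,0,0,0],[1,0,0,-0.006,0,0,0],[1,0,0,-0.004,0,0,0],[1,0,0,-0.002,0,0,0],[1,0,0,0,0,0,0]]]'
```

```text
clock: 12.3
position: [0.5159, 0.2582, 0.159]
tool_rot: [3.141, -0.0, 1.877]
force: [0.5, -0.8, -5.3]
grip_width: 0.0147
finger_force: 43.9
```

```bash
python3 -m creep '[[[1,0,0,-0.003,0,0,0],[1,0,0,-0.006,0,0,0],[1,0,0,-0.01,0,0,0],[1,0,0,-0.014,0,0,0],[1,0,0,-0.016,0,0,0],[1,0,0,-0.016,0,0,0],[1,0,0,-0.012,0,0,0],[1,0,0,-0.008,0,0,0],[1,0,0,-0.004,0,0,0],[1,0,0,0,0,0,0]]]'
python3 - <<'E'
from h import *
f=grab_frame("side");st=observe();print(st["position"],st["force"])
im=cv2.cvtColor(f["image"],cv2.COLOR_RGB2BGR)[60:300,120:370];cv2.imwrite("pics/s4.png",cv2.resize(im,None,fx=2.2,fy=2.2,interpolation=2))
E
```

```text
clock: 13.3
position: [0.5159, 0.2582, 0.2481]
tool_rot: [3.141, -0.0, 1.877]
force: [0.3, 0.3, -5.4]
grip_width: 0.0146
finger_force: 44.0
[0.51571101 0.25806629 0.24759475] [-0.19367944 -0.16126532 -5.66680873]
```

View pics/s4.png

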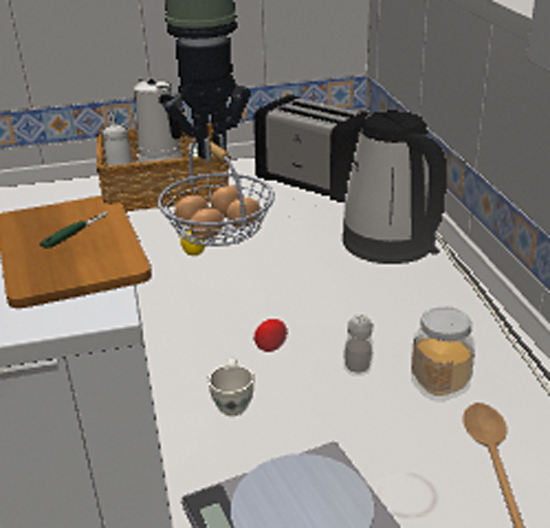

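Basket at (217,205) hangs level with four eggs in it. Carrying to the scale with gentle ramps.

```bash
python3 -m creep '[[[1,-0.002,-0.0006,0,0,0,0],[1,-0.004,-0.0012,0,0,0,0],[1,-0.006,-0.0018,0,0,0,0],[1,-0.008,-0.0025,0,0,0,0],[1,-0.01,-0.0031,0,0,0,0],[1,-0.012,-0.0037,0,0,0,0],[1,-0.014,-0.0043,0,0,0,0],[1,-0.016,-0.0049,0,0,0,0],[1,-0.016,-0.0049,0,0,0,0],[1,-0.016,-0.0049,0,0,0,0]]]'
python3 -m creep '[[[1,-0.016,-0.0049,0,0,0,0],[1,-0.016,-0.0049,0,0,0,0],[1,-0.016,-0.0049,0,0,0,0],[1,-0.016,-0.0049,0,0,0,0],[1,-0.016,-0.0049,0,0,0,0],[1,-0.016,-0.0049,0,0,0,0],[1,-0.016,-0.0049,0,0,0,0],[1,-0.016,-0.0049,0,0,0,0],[1,-0.016,-0.0049,0,0,0,0],[1,-0.016,-0.0049,0,0,0,0]]]'
python3 -m creep '[[[1,-0.016,-0.0049,0,0,0,0],[1,-0.016,-0.0049,0,0,0,0],[1,-0.016,-0.0049,0,0,0,0],[1,-0.016,-0.0049,0,0,0,0],[1,-0.016,-0.0049,0,0,0,0],[1,-0.016,-0.0049,0,0,0,0],[1,-0.016,-0.0049,0,0,0,0],[1,-0.016,-0.0049,0,0,0,0],[1,-0.016,-0.0049,0,0,0,0],[1,-0.014,-0.0043,0,0,0,0]]]'
python3 -m creep '[[[1,-0.012,-0.0037,0,0,0,0],[1,-0.01,-0.0031,0,0,0,0],[1,-0.008,-0.0025,0,0,0,0],[1,-0.006,-0.0018,0,0,0,0],[1,-0.005,-0.0015,0,0,0,0],[1,-0.003,-0.001,0,0,0,0],[1,-0.001,-0.0003,0,0,0,0],[1,0,0,0,0,0,0],[1,0,0,0,0,0,0]]]'
python3 - <<'E'
from h import *
T=grab_frame("top");S=grab_frame("side")
r=[tip_of(f,"basket_grip")[0] for f in(S,T)]
print([x["position"] for x in r],tri([(S,None,*r[0]["position"]),(T,None,*r[1]["position"])]),observe()["position"])
E
```

```text
clock: 14.35
position: [0.5168, 0.1476, 0.2479]
tool_rot: [3.141, 0.0, 1.876]
force: [0.6, 0.5, -5.4]
grip_width: 0.0145
finger_force: 44.0
clock: 15.35
position: [0.5179, -0.0196, 0.2479]
tool_rot: [3.142, 0.0, 1.876]
force: [-0.3, -0.2, -5.7]
grip_width: 0.0147
finger_force: 44.0
clock: 16.35
position: [0.5191, -0.1849, 0.2479]
tool_rot: [-3.142, 0.0, 1.876]
force: [-0.2, -0.1, -5.5]
grip_width: 0.0142
finger_force: 44.0
clock: 17.25
position: [0.52, -0.23, 0.2478]
tool_rot: [3.142, -0.0, 1.877]
force: [0.5, 0.1, -5.4]
grip_width: 0.0143
finger_force: 44.0
[[252.7, 215.9], [381.7, 209.9]] (array([ 0.52063697, -0.23507165,  0.25883606]), [np.float64(0.006675766197468598), np.float64(0.006675766197468882)]) [ 0.52000948 -0.23009875  0.24781251]
```

```bash
python3 -m creep '[[[1,0,0,0.003,0,0,0],[1,0,0,0.006,0,0,0],[1,0,0,0.01,0,0,0],[1,0,0,0.014,0,0,0],[1,0,0,0.016,0,0,0],[1,0,0,0.016,0,0,0],[1,0,0,0.012,0,0,0],[1,0,0,0.008,0,0,0],[1,0,0,0.004,0,0,0],[1,0,0,0.002,0,0,0]]]'
python3 -m creep '[[[1,0,0,0.001,0,0,0],[1,0,0,0.001,0,0,0],[1,0,0,0.001,0,0,0],[1,0,0,0.001,0,0,0],[1,0,0,0.001,0,0,0],[1,0,0,0,0,0,0],[1,0,0,0,0,0,0]]]'
```

```text
clock: 18.45
position: [0.52, -0.2304, 0.1566]
tool_rot: [-3.142, 0.0, 1.877]
force: [-0.1, -1.5, -5.2]
grip_width: 0.0148
finger_force: 44.0
clock: 19.15
position: [0.52, -0.2303, 0.1519]
tool_rot: [3.141, 0.0, 1.877]
force: [0.3, 0.7, -4.0]
grip_width: 0.0143
finger_force: 44.1
```

Contact (wrist load is falling). Lowering a little further, until the scale carries the weight.

```bash
python3 -m creep '[[[1,0,0,0.0005,0,0,0],[1,0,0,0.0005,0,0,0],[1,0,0,0.0005,0,0,0],[1,0,0,0,0,0,0],[1,0,0,0,0,0,0]]]'
```

```text
clock: 19.65
position: [0.52, -0.2303, 0.1504]
tool_rot: [3.141, 0.0, 1.877]
force: [-2.1, 1.8, 0.3]
grip_width: 0.0148
finger_force: 44.5
```

```bash
python3 -m creep '[[[1,0,0,0,0,0,0],[1,0,0,0,0,0,0],[0.65,0,0,0,0,0,0],[0.55,0,0,0,0,0,0],[0.4,0,0,0,0,0,0],[0.1,0,0,0,0,0,0],[-0.3,0,0,0,0,0,0],[-1,0,0,0,0,0,0],[-1,0,0,0,0,0,0],[-1,0,0,0,0,0,0]]]' 20
python3 -m creep '[[[-1,0,0,0,0,0,0],[-1,0,0,-0.005,0,0,0],[-1,0,0,-0.01,0,0,0],[-1,0,0,-0.02,0,0,0],[-1,0,0,-0.03,0,0,0],[-1,0,0,-0.03,0,0,0],[-1,0,0,-0.03,0,0,0],[-1,0,0,0,0,0,0]]]'
python3 -m creep '[[[-1,0.03,0.0093,-0.02,0,0,0],[-1,0.037,0.0117,0,0,0,0],[-1,0.037,0.0117,0,0,0,0],[-1,0.037,0.0117,0,0,0,0],[-1,0.037,0.0117,0,0,0,0],[-1,0,0,0,0,0,0],[-1,0,0,0,0,0,0]]]'
python3 - <<'E'
from h import *
T=grab_frame("top");S=grab_frame("side")
r=[tip_of(f,"basket_grip")[0] for f in(S,T)]
print([x["position"] for x in r],tri([(S,None,*r[0]["position"]),(T,None,*r[1]["position"])]))
a=cv2.resize(cv2.cvtColor(T["image"],cv2.COLOR_RGB2BGR)[140:300,260:430],None,fx=2.3,fy=2.3,interpolation=2)
b=cv2.resize(cv2.cvtColor(S["image"],cv2.COLOR_RGB2BGR)[210:370,180:350],None,fx=2.3,fy=2.3,interpolation=2)
cv2.imwrite("pics/f.png",np.hstack([a,b]))
E
```

```text
clock: 20.65
position: [0.5199, -0.2304, 0.1503]
tool_rot: [-3.142, 0.0, 1.877]
force: [-0.1, 1.0, -0.2]
grip_width: 0.0856
finger_force: 0.0
clock: 21.45
position: [0.5212, -0.2312, 0.2798]
tool_rot: [3.136, 0.003, 1.876]
force: [-0.6, 0.0, -0.7]
grip_width: 0.0853
finger_force: 0.0
clock: 22.15
position: [0.5197, -0.0431, 0.2955]
tool_rot: [3.142, 0.0, 1.878]
force: [0.1, 0.2, -0.1]
grip_width: 0.0853
finger_force: 0.0Traceback (most recent call last):
  File "<stdin>", line 3, in <module>
IndexError: list index out of range
```

```bash
python3 - <<'E'
from h import *
T=grab_frame("top");S=grab_frame("side")
for f in (S,T): print([(np.round(r["position"]),round(r["confidence"],2)) for r in tip_of(f,"basket_grip")])
a=cv2.resize(cv2.cvtColor(T["image"],cv2.COLOR_RGB2BGR)[140:300,260:430],None,fx=2.3,fy=2.3,interpolation=2)
b=cv2.resize(cv2.cvtColor(S["image"],cv2.COLOR_RGB2BGR)[200:360,180:350],None,fx=2.3,fy=2.3,interpolation=2)
cv2.imwrite("pics/f.png",np.hstack([a,b]))
E
```

```text
[]
[]
```

View pics/f.png

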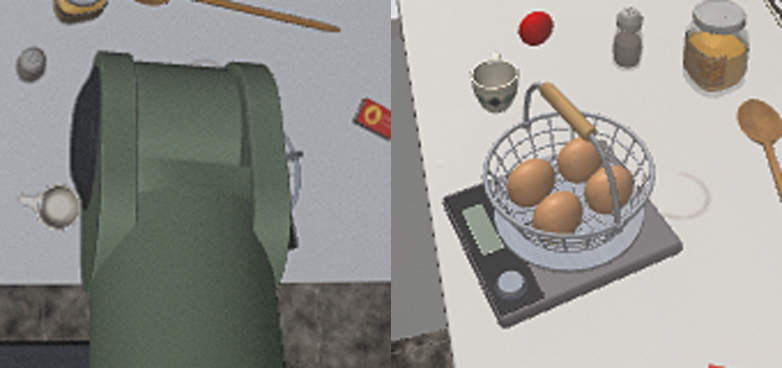

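The side view shows the basket level on the platform with four eggs in it and the button up. The bar middle is at full-image (256.5,247.8), and the cup, salt and honey look untouched. The arm hides the basket in the top view. Checking the bar position numerically.

```bash
python3 - <<'E'
from h import *
S=grab_frame("side");st=observe();print(onz(S,None,256.5,247.8,.167),dep(S,None,256.5,247.8),st["force"],st["clock"])
W=grab_frame("wrist")
for r in tip_of(W,"basket_grip")[:1]: print(r,onz(W,st,*r["position"],.167))
E
```

```text
[ 0.52113829 -0.23270631  0.167     ] [ 0.52009612 -0.23689594  0.17084629] [0.59755904 0.31419515 1.24377353] 22.6
{'position': [200.3, 352.0], 'confidence': 0.71} [ 0.52127695 -0.23022321  0.167     ]
```

The bar measures (0.521, −0.231), within about 2 mm of the platform's middle, so I'm handing in.

```bash
python3 -c "
from workcell import *
print(job_done())"
```

```text
the job is handed in; nothing more can be done
None
```

I pressed the scale's button fully down with the platform empty, then set the basket on the platform within about 2 mm of its middle. All four eggs are still in it, the gripper is clear and I handed the job in, but no verdict was shown.

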